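# Park the second press nut in the parts board

### The job

The flask press is apart and its nuts belong in the two round pockets of the white parts board. One nut is already parked: nudge the loose hexagonal nut along the board until it drops flat into the empty pocket. Slide it, do not pick it up, and do not disturb the round sleeve or the parked nut.

Things in the scene. Friction and masses are not known exactly. Their poses are not given: they have to be found in the camera images.
- nut_centre (a point): Loose steel hexagonal nut, to be moved: 30 mm across flats, 35 mm across corners, 16 mm high, open 20 mm bore, about 65 g, lying flat on the top of the board. The point is its centre, half-way up (8 mm above the board); z is its bore axis. It slides without rolling and stops when no longer pushed.
- pocket (a point): The empty round pocket: 56 mm across, 8 mm deep, flat floor, steep wall, in a fixed, flat, rimless white plastic board 300 x 330 x 16 mm lying on the bench (height 0). The point is the centre of its mouth, level with the board's top, 16 mm above the bench; x, y are the board's axes. It is 90 mm from the board's +x edge, 115 mm from its +y edge. A nut seated in it stands 8 mm proud.
- parked_nut_centre (a point): An identical hexagonal nut already lying in the board's other, identical pocket, whose centre is 100 mm from the empty one (towards -y of the board). The point is its centre, half-way up, level with the board's top. To be left alone.
- sleeve_centre (a point): Plain round steel sleeve standing on the board, 28 mm outside diameter, 30 mm tall, 16 mm bore. The point is its centre, half-way up (15 mm above the board). A bystander to be left alone.
There are look-alikes about, which are no part of the job. What is shaped like the part that bears nut_centre but orange is not meant.

How it is judged:
By the outcome, as a careful person would: the job done as asked, in the order asked, and still so for the second after the job is handed in, with the robot touching nothing.
It also fails if it takes over 29 s, if anything falls off the work surface, if the arm or the gripper's body presses on something with over 40 N, if the wrist force passes 120 N, or if a joint passes its speed limit or range.

### The arm

A 6-joint arm with a two-finger parallel gripper is mounted at the origin on the work surface. World frame = base frame: x ahead of the robot, y to its left, z up, the work surface at z = 0. Lengths are in m, angles in rad, forces in N, time in s.
With the tool pointing down it reaches from about 0.35 to 0.975 m from the base axis. Payload 4.9 kg.
Tool frame: the origin (TCP) lies midway between the tips of the shut fingers; the grasp point (between the pads) lies 19 mm behind it; z points along the fingers, y is the line along which they close (so a half turn about z gives the same grasp; the last joint's range is limited). The gripper opens to 85 mm and grips with 20 to 120 N. Pads are 22 mm wide; open, the fingers measure 114 mm over their backs; the gripper's body (76 mm by 85 mm) begins 54 mm behind the grasp point. The pads swing forward as they close: fully open they stand 13 mm farther back than shut.
Start: joints at [1.053, 0.053, 1.613, -0, 1.476, -0.119], TCP at [0.243, 0.576, 0.231] pointing down, gripper open.
Joint ranges: [-3.01, 3.01], [-1.01, 2.22], [0.06, 2.58], [-1.02, 4.17], [0.09, 2.62], [-3.14, 3.14]. Speed limits (rad/s): [2.57, 2.57, 3.14, 3.14, 3.14, 3.14].

### API

Orientations are given as a unit quaternion [w, x, y, z].
In Python, from plant import state, grab_frame, job_done, cut_out, place_of gives the robot as it stands.
- The arm moves only by the tool jog_arm, never from a script. Its argument "motion" is text: rows parted by semicolons, each of 7 numbers parted by spaces: the opening in per cent of the stroke, from 0 (shut) to 100 (fully open), then the shift along the tool's x, y, z as a fraction of full scale, then the turn, a rotation vector about the tool's x, y, z as a fraction of full scale. A call has exactly 5 rows; each row is the pose to reach, as a shift and turn from the pose commanded when the call began, along the tool's axes at that moment; what a row does not reach only later rows make up. Full scale, the value 1, is 50 cm for a shift and 1.5 rad for a turn. A row lasts 1/8 s, in which the tool goes at most 62.5 mm and 10.7 degrees, less where a joint would pass 70% of its speed; a pose out of reach is approached as far as the arm can. A call with a number of a shift or a turn outside -1 to 1 is refused whole. A call with a gripper value outside its range is refused whole. The fingers move at their own pace and stop on an object; the grip force is fixed at half the most. Time passes only in rows, so rows that repeat a pose let the fingers close, or fill a call up. It gives the time, the measured TCP pose, the force, the opening and the grip force at its end, in the units of the state.
- state(): the state, without advancing time (a new reading comes with each control period).
- grab_frame(name): name is "side" or "top"; returns a dict with "color" (384x512x3 uint8, red, green, blue), "range_z" (384x512 float32, m along the optical axis (not along the pixel's ray), 0 where there is no reading), "intrinsics" (3x3 intrinsics, pixels), "world_from_camera" (4x4, takes a point from camera to world coordinates). Camera axes: x right, y up, looking along -z (the intrinsics and any distortion apply to the point x, -y, -z); pixel columns grow to the right and rows downward; lengths in m; the calibration is good to about 2 mm. A picture is of the moment at which its call begins.
- job_done(): hands the job in; it is judged then, once.
Trained networks look in the newest picture that a camera, given by its name, has taken for a name from the list of things; names that differ only in an ending like _2 or _b are one class to them, and where a whole thing is asked for, a point or a joint stands for the part that bears it (a point fixed in the world has none). Each returns a list of dicts, best first, with "p" (0 to 1); they miss things now and then, are a little off and sometimes report something else, mostly with a low value. They report only what shows in the picture. A call takes as long as a camera call. They do not tell look-alikes from the thing itself.
- cut_out(camera, thing): "pixels" (384x512 bool, what is visible of it).
- place_of(camera, thing): "at" ([x, y, z] in m, in world coordinates, good to about 4 mm: a listed point, or the origin of a listed thing).
The state is a dict: "time": time; "joint_pos": joint angles; "joint_vel": joint speeds; "joint_efforts": joint torques, N m; "tool_pos": TCP position; "tool_rot": TCP orientation; "contact_force": force on the tool from outside, world axes, zero at the start; "ft_torque": the same for the moment, N m; "gripper_width": opening from 0.0 (shut) to 1.0 (fully open); "grasp_force": force on a finger pad.
Only numpy, scipy, OpenCV 4.12 (cv2) and the standard library are available. Lean on these libraries where they do the work, as an engineer would, in place of code of your own. Each camera call takes 0.05 s, during which the arm holds its last target. There are 200 camera calls.

## Working session

There is one attempt and no reset: what is moved stays moved. The work goes in short steps, Python scripts to look and compute and a tool call to move; the robot and the scene stay as the last step left them, time stands still between calls to the robot, and variables do not carry over. Pictures are saved under pics/ and viewed, at most 10 in all, crops included, and the job is handed in when it is done.

Besides the shell and the picture viewer there is one more tool, called as name(argument=value, ...), one argument or row to a line, values as JSON. jog_arm: Moves the arm, as the interface text tells. Shift numbers are shares of 50 cm and turn numbers shares of 1.5 rad, none past 1 either way. Its arguments: {"type":"object","properties":{"motion":{"type":"string"}},"required":["motion"]}

```bash
mkdir -p pics; python3 - <<'E'
from plant import *
import cv2,numpy as np
s=state();print(s['time'],s['tool_pos'],s['tool_rot'],s['gripper_width'])
ims=[]
for c in('top','side'):
    f=grab_frame(c);ims.append(f['color']);np.savez(c+'.npz',**f)
    for t in('nut_centre','pocket','parked_nut_centre','sleeve_centre'):
        print(c,t,[(np.round(d['at'],3).tolist(),round(d['p'],2)) for d in place_of(c,t)])
    cv2.imwrite(f'pics/{c}0.png',f['color'][...,::-1])
E
```

```text
0.0 [0.24237913 0.57539636 0.23003859] [-3.37216475e-04  1.98086438e-01  9.80183985e-01 -1.00272117e-03] 1.0036554554757087
top nut_centre [([0.519, -0.044, 0.022], 0.68), ([0.337, -0.095, 0.01], 0.64)]
top pocket [([0.638, 0.099, 0.014], 0.86)]
top parked_nut_centre [([0.656, 0.003, 0.016], 0.53)]
top sleeve_centre [([0.515, 0.115, 0.03], 0.59)]
side nut_centre [([0.519, -0.048, 0.021], 0.69), ([0.337, -0.098, 0.006], 0.59)]
side pocket [([0.633, 0.1, 0.015], 0.89)]
side parked_nut_centre [([0.656, 0.002, 0.018], 0.58)]
side sleeve_centre [([0.516, 0.116, 0.032], 0.73)]
```

View pics/top0.png

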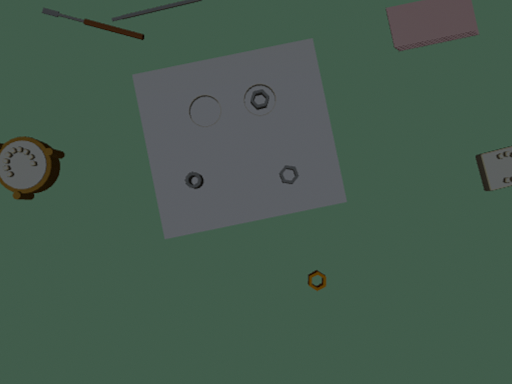

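View pics/side0.png

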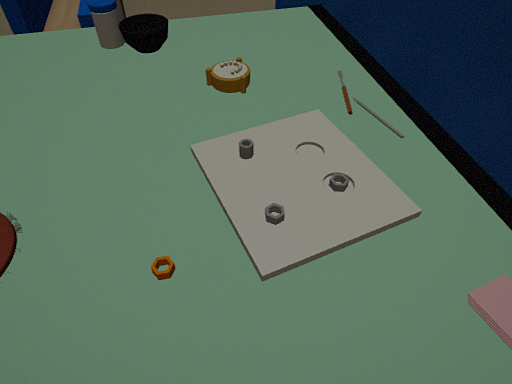

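The board is at the top middle. In the top view the steel nut is at about (288,175), the empty pocket at (205,111), the parked nut at (260,100) and the sleeve at (194,180). The orange decoy is off the board at (317,281). The side view agrees. The straight nut-to-pocket path clears the sleeve and the parked nut by more than 70 mm. I'll push with nearly shut fingers, with tool x along the path (yaw about 51°).

jog_arm(
  motion="15 -0.086 -0.091 0 0 0 0.123; 15 -0.171 -0.182 0 0 0 0.247; 15 -0.257 -0.274 0 0 0 0.37; 15 -0.342 -0.365 0 0 0 0.493; 15 -0.428 -0.456 0 0 0 0.617",
)

```text
time: 1.12
tool_pos: [0.3516, 0.2813, 0.2316]
tool_rot: [0.0, 0.617, 0.787, 0.001]
contact_force: [0.8, 1.0, 0.5]
gripper_width: 0.156
grasp_force: 0.0
```

```bash
cat > h.py <<'E'
from plant import *
import numpy as np
from scipy.spatial.transform import Rotation as R
def go(target,yaw=51.3):
    s=state();w,x,y,z=s['tool_rot'];r=R.from_quat([x,y,z,w])
    c=np.deg2rad(yaw);X=np.array([np.cos(c),np.sin(c),0]);Z=np.array([0,0,-1.]);g=R.from_matrix(np.c_[X,np.cross(Z,X),Z])
    print(s['time'],'tcp',np.round(s['tool_pos'],4),'yaw',np.rad2deg(np.arctan2(*r.as_matrix()[[1,0],0])),'w',s['gripper_width'],'F',np.round(s['contact_force'],1))
    print('shift frac',np.round(r.inv().apply(np.array(target)-s['tool_pos'])/.5,3),'turn frac',np.round((r.inv()*g).as_rotvec()/1.5,3))
E
python3 -c "
from h import *
go([.488,-.085,.1])"
```

```text
1.125 tcp [0.3516 0.2813 0.2316] yaw 103.80958819096588 w 0.1556072805480506 F [0.8 1.  0.5]
shift frac [-0.777  0.09   0.263] turn frac [ 0.001 -0.     0.611]
```

jog_arm(
  motion="15 -0.12 0.014 0.02 0 0 0.122; 15 -0.24 0.028 0.04 0 0 0.244; 15 -0.36 0.042 0.06 0 0 0.367; 15 -0.48 0.055 0.08 0 0 0.489; 15 -0.6 0.07 0.1 0 0 0.611",
)

```text
time: 1.75
tool_pos: [0.4589, -0.0014, 0.1815]
tool_rot: [0.0, 0.902, 0.432, 0.001]
contact_force: [0.2, 0.4, 0.6]
gripper_width: 0.154
grasp_force: 0.0
```

```bash
python3 -c "
from h import *
go([.488,-.085,.06])"
```

```text
1.75 tcp [ 0.4589 -0.0014  0.1815] yaw 51.24396492389704 w 0.15421124742724623 F [0.2 0.4 0.6]
shift frac [-0.094  0.15   0.243] turn frac [ 0.001 -0.001 -0.001]
```

jog_arm(
  motion="15 -0.047 0.075 0.02 0 0 0; 15 -0.094 0.15 0.06 0 0 0; 15 -0.094 0.15 0.14 0 0 0; 15 -0.094 0.15 0.2 0 0 0; 15 -0.094 0.15 0.243 0 0 0",
)

```text
time: 2.38
tool_pos: [0.4873, -0.0828, 0.0582]
tool_rot: [-0.001, 0.9, 0.435, -0.001]
contact_force: [0.2, -0.3, 0.1]
gripper_width: 0.154
grasp_force: 0.0
```

```bash
python3 - <<'E'
from h import *
import cv2
go([.488,-.085,.020])
ims=[]
for c in('top','side'):
    f=grab_frame(c);ims.append(f)
    for t in('nut_centre','pocket'):
        print(c,t,[(np.round(d['at'],3).tolist(),round(d['p'],2)) for d in place_of(c,t)])
    T=f['world_from_camera'];K=f['intrinsics'];v,u=np.mgrid[:384,:512];d=f['range_z']
    P=np.stack([(u-K[0,2])/K[0,0]*d,-(v-K[1,2])/K[1,1]*d,-d],-1)@T[:3,:3].T+T[:3,3]
    m=(d>0)&(np.hypot(P[...,0]-.6,P[...,1]+.01)<.05)
    print(c,'board z',np.median(P[m][:,2]))
im=cv2.resize(ims[1]['color'][130:260,190:420,::-1],None,fx=3,fy=3,interpolation=cv2.INTER_CUBIC)
cv2.imwrite('pics/s1.png',im)
E
```

```text
2.375 tcp [ 0.4873 -0.0828  0.0582] yaw 51.581747626917796 w 0.15421429903690534 F [ 0.2 -0.3  0.1]
shift frac [-0.003  0.004  0.076] turn frac [-0.001  0.     0.003]
top nut_centre []
top pocket [([0.636, 0.1, 0.018], 0.89)]
top board z 0.0170114115763203
side nut_centre [([0.332, -0.098, 0.007], 0.96), ([0.522, -0.047, 0.024], 0.39)]
side pocket [([0.636, 0.099, 0.015], 0.59)]
side board z 0.014613415320076206
```

View pics/s1.png

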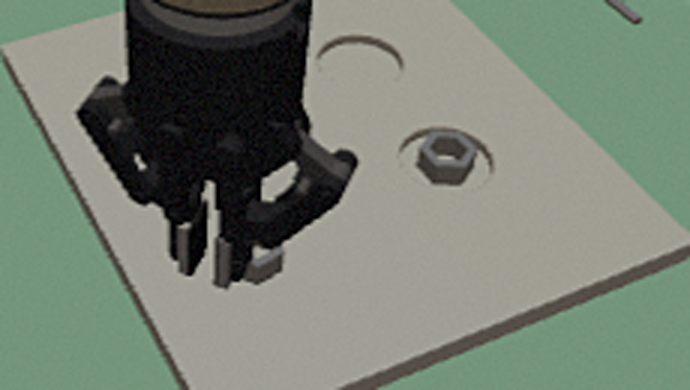

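The fingers hover just behind the nut, whose visible part is at crop pixel (265,262). The empty pocket (360,55) and the parked nut (447,157) are undisturbed. Now I'll lower the fingers.

jog_arm(
  motion="15 0 0 0.02 0 0 0; 15 0 0 0.045 0 0 0; 15 0 0 0.065 0 0 0; 15 -0.003 0 0.076 0 0 0; 15 -0.003 0 0.076 0 0 0",
)

```text
time: 3.3
tool_pos: [0.4865, -0.0838, 0.021]
tool_rot: [-0.001, 0.9, 0.435, -0.001]
contact_force: [-0.2, 0.2, -0.1]
gripper_width: 0.15
grasp_force: 0.0
```

```bash
python3 -c "
from h import *
d=np.array([.625,.781])
p=np.array([.636,.0995])-.025*d
go([*p,.020])"
```

```text
3.3 tcp [ 0.4865 -0.0838  0.021 ] yaw 51.60422818109346 w 0.14976765593871416 F [-0.2  0.2 -0.1]
shift frac [0.423 0.006 0.002] turn frac [-0.001  0.     0.004]
```

jog_arm(
  motion="15 0.02 0 0 0 0 0; 15 0.04 0 0 0 0 0; 15 0.06 0.001 0 0 0 0; 15 0.08 0.001 0 0 0 0; 15 0.1 0.001 0 0 0 0",
)

```text
time: 3.92
tool_pos: [0.519, -0.0444, 0.0219]
tool_rot: [0.0, 0.9, 0.435, 0.0]
contact_force: [0.1, -0.3, 0.8]
gripper_width: 0.151
grasp_force: 0.5
```

jog_arm(
  motion="15 0.02 0 0 0 0 0; 15 0.04 0 0 0 0 0; 15 0.06 0.001 0 0 0 0; 15 0.08 0.001 0 0 0 0; 15 0.1 0.001 0 0 0 0",
)

```text
time: 4.55
tool_pos: [0.5503, -0.0056, 0.0218]
tool_rot: [-0.0, 0.9, 0.435, -0.0]
contact_force: [-0.7, -0.3, 0.2]
gripper_width: 0.151
grasp_force: 0.5
```

```bash
cat > look.py <<'E'
import sys
from h import *
import cv2
d=np.array([.625,.781])
p=np.array([.636,.0995])-.025*d
go([*p,.020])
ims=[]
for c in('top','side'):
    f=grab_frame(c)
    for t in('nut_centre','parked_nut_centre','sleeve_centre'):
        print(c,t,[(np.round(q['at'],3).tolist(),round(q['p'],2)) for q in place_of(c,t)])
    a=f['color'][30:250,120:360] if c=='top' else f['color'][100:260,180:420]
    ims.append(cv2.resize(a[...,::-1],(400,int(400*a.shape[0]/a.shape[1]))))
h=max(i.shape[0] for i in ims)
im=np.hstack([cv2.copyMakeBorder(i,0,h-i.shape[0],0,0,0) for i in ims])
cv2.imwrite(f'pics/{sys.argv[1]}.png',cv2.convertScaleAbs(im,alpha=1.6))
E
python3 look.py mid
```

```text
4.55 tcp [ 0.5503 -0.0056  0.0218] yaw 51.61186809130309 w 0.1509800887271434 F [-0.7 -0.3  0.2]
shift frac [0.221 0.004 0.003] turn frac [-0.     0.     0.004]
top nut_centre []
top parked_nut_centre [([0.513, 0.114, 0.03], 0.25)]
top sleeve_centre [([0.514, 0.118, 0.028], 0.54)]
side nut_centre [([0.334, -0.098, 0.007], 0.58), ([0.567, 0.017, 0.023], 0.53)]
side parked_nut_centre [([0.656, 0.002, 0.018], 0.52)]
side sleeve_centre [([0.516, 0.116, 0.034], 0.5)]
```

View pics/mid.png

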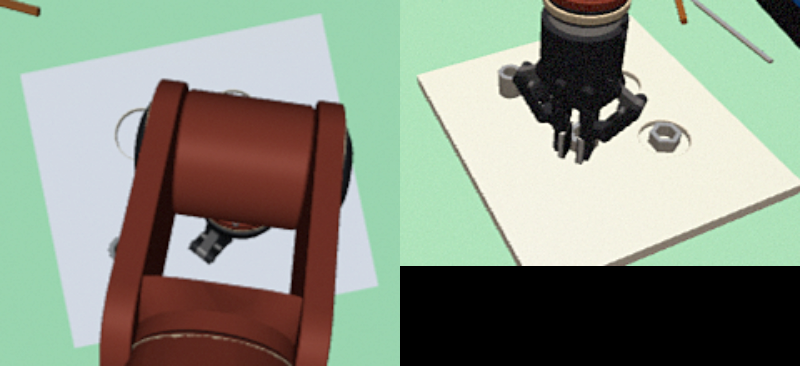

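The side view's left half is the top camera, mostly hidden by the arm. In the side camera the nut is just visible between the fingers at about (572,145). The network puts it at (0.567, 0.017), on the line and about 28 mm ahead of the TCP. The sleeve and the parked nut haven't moved, so I'll keep pushing.

jog_arm(
  motion="15 0.02 0 0.002 0 0 0; 15 0.04 0.001 0.004 0 0 0; 15 0.06 0.001 0.004 0 0 0; 15 0.08 0.001 0.004 0 0 0; 15 0.1 0.002 0.004 0 0 0",
)

```text
time: 5.58
tool_pos: [0.5822, 0.0331, 0.0198]
tool_rot: [-0.0, 0.9, 0.435, -0.0]
contact_force: [-1.6, -0.8, 1.5]
gripper_width: 0.149
grasp_force: 0.5
```

jog_arm(
  motion="15 0.02 0 0 0 0 0; 15 0.04 0 0 0 0 0; 15 0.06 0.001 0 0 0 0; 15 0.08 0.001 0 0 0 0; 15 0.095 0.001 0 0 0 0",
)

```text
time: 6.2
tool_pos: [0.6121, 0.0699, 0.0198]
tool_rot: [-0.0, 0.9, 0.435, 0.0]
contact_force: [-0.4, -0.5, -0.3]
gripper_width: 0.152
grasp_force: 0.2
```

```bash
python3 look.py late
```

```text
6.2 tcp [0.6121 0.0699 0.0198] yaw 51.61822172985375 w 0.15216609542841997 F [-0.4 -0.5 -0.3]
shift frac [ 0.026  0.    -0.   ] turn frac [ 0.    -0.     0.004]
top nut_centre [([0.332, -0.097, 0.007], 0.49)]
top parked_nut_centre []
top sleeve_centre []
side nut_centre [([0.333, -0.098, 0.008], 0.69), ([0.625, 0.09, 0.019], 0.38)]
side parked_nut_centre [([0.656, 0.002, 0.019], 0.87), ([0.515, 0.115, 0.03], 0.43)]
side sleeve_centre [([0.511, 0.116, 0.032], 0.84)]
```

View pics/late.png

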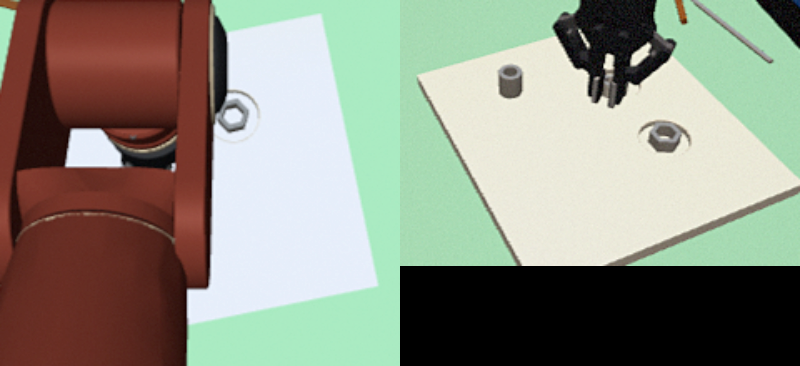

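The nut looks to be at the pocket's rear edge, at about (608,85) in the side view, with its height read as 0.019, so it has probably dropped. I'll nudge it 9 mm more, back off, rise and check.

jog_arm(
  motion="15 0.01 0 0 0 0 0; 15 0.018 0 0 0 0 0; 15 0.018 0 0 0 0 0; 15 0 0 0 0 0 0; 15 -0.03 0 0 0 0 0",
)

```text
time: 7.22
tool_pos: [0.6019, 0.0571, 0.0198]
tool_rot: [0.0, 0.9, 0.436, -0.0]
contact_force: [0.8, -0.1, -0.2]
gripper_width: 0.145
grasp_force: 0.0
```

jog_arm(
  motion="15 -0.05 0 -0.01 0 0 0; 15 -0.06 0 -0.1 0 0 0; 15 -0.08 0 -0.2 0 0 0; 15 -0.2 0 -0.3 0 0 0; 15 -0.32 0 -0.3 0 0 0",
)

```text
time: 7.85
tool_pos: [0.51, -0.0616, 0.1726]
tool_rot: [0.003, 0.9, 0.436, 0.003]
contact_force: [-0.2, -1.7, 0.3]
gripper_width: 0.148
grasp_force: 0.0
```

jog_arm(
  motion="15 -0.12 0 0 0 0 0; 15 -0.24 0 0 0 0 0; 15 -0.24 0 0 0 0 0; 15 -0.24 0 0 0 0 0; 15 -0.24 0 0 0 0 0",
)

```text
time: 8.48
tool_pos: [0.435, -0.1533, 0.1683]
tool_rot: [-0.0, 0.9, 0.436, 0.0]
contact_force: [-0.4, -0.0, 0.8]
gripper_width: 0.148
grasp_force: 0.0
```

```bash
python3 look.py end
```

```text
8.475 tcp [ 0.435  -0.1533  0.1683] yaw 51.69347064349982 w 0.14842287256461015 F [-0.4 -0.   0.8]
shift frac [0.596 0.002 0.297] turn frac [-0.    -0.     0.005]
top nut_centre [([0.332, -0.093, 0.008], 0.64), ([0.63, 0.099, 0.012], 0.57)]
top parked_nut_centre [([0.658, 0.0, 0.013], 0.58)]
top sleeve_centre [([0.513, 0.117, 0.029], 0.52)]
side nut_centre [([0.335, -0.099, 0.006], 0.9), ([0.63, 0.096, 0.013], 0.7)]
side parked_nut_centre [([0.658, 0.0, 0.018], 0.58)]
side sleeve_centre []
```

View pics/end.png

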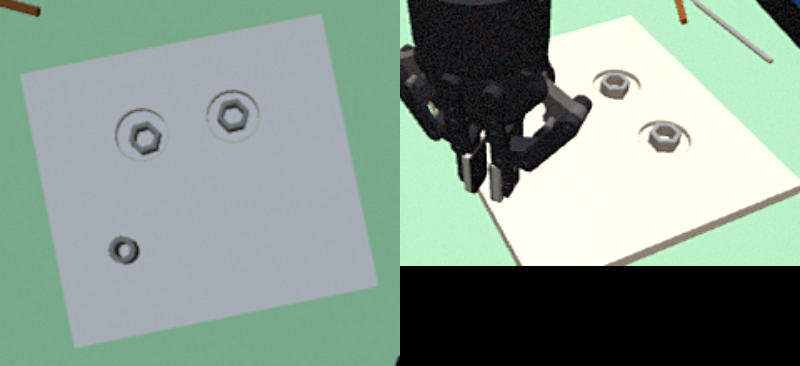

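In the top view the nut lies flat inside the empty pocket, at (145,138) with the pocket centre near (142,134). The parked nut (233,115) and the sleeve (124,250) haven't moved, and the arm is clear.

```bash
python3 -c "
from plant import *
print(job_done())"
```

```text
the job is handed in; nothing more can be done
None
```

The loose steel nut was slid into the empty pocket and lies flat there, the sleeve and parked nut look unmoved in the final pictures, and the job was handed in at about 8.5 s of the 29 s allowed.

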